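Refit the can crusher's handle

TASK

The orange handle sleeve of the can crusher has come off and stands on the bench. Push it, open end first, onto the crusher's slanted steel lever stub until it is fully home against the red collar, and let go of it. Leave the jar, the yogurt tub, the crushed cans and the bottle opener where they are.

Things in the scene. Friction and masses are not known exactly. Their poses are not given: they have to be found in the camera images.
- sleeve: Handle sleeve: rigid orange plastic tube with three black bands and a flat closed top (black disc), loose, about 0.15 kg. 130 mm long, 41 mm outside diameter, bore 33 mm, 124 mm deep. At the start it stands upright on the bench, open mouth down. Origin: centre of the open mouth; z runs along the tube from the mouth to the closed top.
- stub: Lever stub of the green can crusher: round steel spigot leaning 35 degrees from vertical towards the crusher's front (roughly at the robot). Fixed. Origin: centre of the top face of the red collar (50 mm wide) on which the sleeve seats, 97 mm above the bench. z points up the spigot, out of its free end; y is level. 29 mm diameter up to 50 mm from the collar, then tapers to 18 mm at the tip, at 62 mm.
- crusher: Can crusher, fixed: green base plate 270 mm by 130 mm, two cheek plates up to 87 mm high that carry the lever hub, behind them a cradle with an uncrushed aluminium can, end wall 102 mm high. Origin: on the bench below the lever hub; x points to its back (the base plate runs from 60 mm in front to 210 mm behind the origin), z up.
- jar: Closed green glass jar with a steel lid, 72 mm diameter, 110 mm high, loose. Origin: centre of its underside. Leave it standing where it is.
- tub: White plastic yogurt tub with a blue lid, 84 mm diameter, 88 mm high, loose. Origin: centre of its underside. Leave it standing where it is.
- can1: Crushed red aluminium can, a flat puck 70 mm diameter, 36 mm high, loose. Origin: centre of its underside. Leave it where it is.
- can2: Crushed bare aluminium can, a flat puck 70 mm diameter, 36 mm high, loose. Origin: centre of its underside. Leave it where it is.
- opener: Flat steel bottle opener, 132 mm long, 38 mm wide at its head, 4 mm thick, lying on the bench along its x axis. Origin: near its middle, on its underside. Leave it where it is.
Mind the look-alikes: they are no part of the job. There is more than one size of the sleeve; the job needs the smallest.

How it is judged:
By the outcome, as a careful person would: the job done as asked, in the order asked, and still so for the second after the job is handed in, with the robot touching nothing.
It also fails if it takes over 45 s, if anything falls off the work surface, if the arm or the gripper's body presses on something with over 40 N, if the wrist force passes 120 N, or if a joint passes its speed limit or range.

ROBOT

A 6-joint arm with a two-finger parallel gripper is mounted at the origin on the work surface. World frame = base frame: x ahead of the robot, y to its left, z up, the work surface at z = 0. Lengths are in mm, angles in rad, forces in N, time in s.
With the tool pointing down it reaches from about 350 to 725 mm from the base axis. Payload 6 kg.
Tool frame: the origin (TCP) lies midway between the tips of the shut fingers; the grasp point (between the pads) lies 19 mm behind it (robot.grip_depth is the distance from the TCP to the grasp point, in mm); z points along the fingers, x is the direction in which the jaws open and shut, and the axes are right-handed (so a half turn about z gives the same grasp; the last joint's range is limited). The gripper opens to 85 mm and grips with 20 to 120 N. Pads are 22 mm wide; open, the fingers measure 114 mm over their backs; the gripper's body (76 mm by 85 mm) begins 54 mm behind the grasp point. The pads swing forward as they close: fully open they stand 13 mm farther back than shut.
Start: joints at [-0.998, 0.04, 0.085, 0, -1.615, -0.334], TCP at [141.933, -582.948, 231.261] pointing down, gripper open.
Joint ranges: [-2.56, 2.56], [-1.29, 2.01], [-1.08, 1.49], [-3.29, 1.98], [-2.81, -0.18], [-2.99, 2.99]. Speed limits (rad/s): [2.57, 2.57, 3.01, 3.14, 3.14, 3.14].

INTERFACE

Orientations are given as a unit quaternion [x, y, z, w].
In Python, from bench import sensors, get_image, get_calibration, order, trace, robot gives the robot as it stands.
- The arm moves only by the tool apply_moves, never from a script. Its argument "moves" is a list of rows, each an object with "dp": the shift along the tool's x, y, z in m, a list of three; "roll": the turn about the tool's z in rad; "hand": the closure, from 0 (fully open) to 1 (shut). A call has 1 to 20 rows; each row shifts and turns the commanded pose from where the row before left it, along the tool's axes as they then stand; what a row does not reach is not made up. A row lasts 1/12 s, in which the tool goes at most 41.7 mm and 7.16 degrees, less where a joint would pass 70% of its speed; a pose out of reach is approached as far as the arm can. A call is refused whole if a number of a shift passes 0.0417 or a number of a turn 0.125, either way. A call with a gripper value outside its range is refused whole. The fingers move at their own pace and stop on an object; "squeeze" is the grip in N (left out, the last holds). Time passes only in rows, so rows that do not move let the fingers close. It gives the time, the measured TCP pose, the force and the opening at its end, in the units of the state.
- sensors.get_obs(): the state, without advancing time (a new reading comes with each control period).
- get_image(name): name is "scene" or "side" or "wrist"; returns the picture (400x640x3 uint8, red, green, blue); there is no depth.
- get_calibration(name): a dict with "fx", "fy", "cx", "cy" (pixels), "D" ([k1, k2, p1, p2, k3] as OpenCV has them; the pictures are not rectified), "R" (3x3) and "t" (3): a world point X has camera coordinates R X + t. Camera axes: x right, y down, z forward; pixel columns grow to the right and rows downward; lengths in mm; the calibration is good to about 2 mm. A picture is of the moment at which its call begins: read the wrist's pose just before it. get_calibration takes no time and is no camera call; for the wrist camera it gives the pose at the moment of the call.
- order.sign_off(): hands the job in, once; it reports no verdict.
Trained networks look in the newest picture that a camera, given by its name, has taken for a name from the list of things; names that differ only in an ending like _2 or _b are one class to them, and where a whole thing is asked for, a point or a joint stands for the part that bears it (a point fixed in the world has none). Each returns a list of dicts, best first, with "conf" (0 to 1); they miss things now and then, are a little off and sometimes report something else, mostly with a low value. They report only what shows in the picture. A call takes as long as a camera call. They do not tell look-alikes from the thing itself.
- trace(target, camera): "mask" (400x640 bool, what is visible of it) and "rect" ([left, top, right, bottom] in pixels, round what is visible of it).
The state is a dict: "clock": time; "joint_pos": joint angles; "dq": joint speeds; "joint_efforts": joint torques, N m; "ee_pos": TCP position; "tcp_rot": TCP orientation; "wrist_force": force on the tool from outside, world axes, zero at the start; "wrist_torque": the same for the moment, N m; "width": finger opening in mm.
Only numpy, scipy, OpenCV 4.12 (cv2) and the standard library are available. Lean on these libraries where they do the work, as an engineer would, in place of code of your own. Each camera call takes 0.05 s, during which the arm holds its last target. There are 200 camera calls.

## Working session

There is one attempt and no reset: what is moved stays moved. The work goes in short steps, Python scripts to look and compute and a tool call to move; the robot and the scene stay as the last step left them, time stands still between calls to the robot, and variables do not carry over. Pictures are saved under pics/ and viewed, about 8 in all and at most 12, crops included, and the job is handed in when it is done.

Besides the shell and the picture viewer there is one more tool, called after "Emit:" as name([rows], argument=value, ...), one row to a line, values as JSON. apply_moves: Moves the arm, as the interface text tells. Its arguments: {"type":"object","properties":{"moves":{"type":"array","items":{"type":"object","properties":{"dp":{"type":"array","items":{"type":"number"}},"roll":{"type":"number"},"hand":{"type":"number"}}}},"squeeze":{"type":"number"}},"required":["moves"]}

```bash
mkdir -p pics; ls; python3 - <<'E'
from bench import *
import cv2,numpy as np
for n in ["scene","side"]:
    im=get_image(n); cv2.imwrite(f"pics/{n}0.png",im[...,::-1])
    c=get_calibration(n); print(n,c)
    for t in ["sleeve","stub","crusher"]:
        for r in trace(t,n): print(t,r["conf"],r["rect"],r["mask"].sum())
s=sensors.get_obs(); print(s)
E
```

```text
pics
scene {'fx': 486.40816594187044, 'fy': 486.40816594187044, 'cx': 319.9945554099082, 'cy': 203.35640923096312, 'D': array([-0.13959436,  0.        ,  0.        ,  0.        ,  0.        ]), 'R': array([[-0.18818413,  0.98205203, -0.01267057],
       [ 0.66212822,  0.11732975, -0.7401486 ],
       [-0.7253778 , -0.14767376, -0.67232396]]), 't': array([ 147.56541161, -262.22404167, 1621.46110959])}
sleeve 0.76 [172.4, 132.2, 199.9, 192.5] 753
sleeve 0.58 [212.8, 159.4, 229.2, 204.2] 693
sleeve 0.22 [275.8, 188.4, 303.1, 210.8] 427
stub 0.87 [304.2, 193.8, 324.1, 240.5] 645
crusher 0.88 [265.7, 193.8, 342.6, 333.5] 5872
side {'fx': 401.3929063697119, 'fy': 401.3929063697119, 'cx': 315.3710810842849, 'cy': 200.30532118062436, 'D': array([0.02128417, 0.        , 0.        , 0.        , 0.        ]), 'R': array([[ 0.98495818, -0.17267685, -0.00633082],
       [-0.09681111, -0.52112687, -0.84797075],
       [ 0.14312576,  0.83582863, -0.53000521]]), 't': array([-533.1108347 ,   72.30760378,  914.13862705])}
sleeve 0.98 [242.5, 281.6, 288.3, 397.1] 4256
sleeve 0.74 [279.8, 253.1, 311.4, 
[... 178 characters left out ...]
 243.7] 5985
{'clock': 0.4, 'joint_pos': array([-9.98310215e-01,  4.02286165e-02,  8.46776068e-02, -7.96139119e-05,
       -1.61546606e+00, -3.33705858e-01]), 'dq': array([ 0.00089825, -0.00142898,  0.00123615,  0.00140315, -0.00093604,
        0.0001706 ]), 'joint_efforts': array([ 1.86943158e-03, -3.67394829e+01,  3.46998131e+01,  6.92404076e+00,
       -1.78932372e-03, -1.17231912e-05]), 'ee_pos': array([ 141.93653933, -582.91393017,  231.16194062]), 'tcp_rot': array([ 6.17850662e-01,  7.86295457e-01,  7.35974504e-05, -9.13609251e-05]), 'wrist_force': array([-0.90017823, -0.01594409,  0.15780617]), 'wrist_torque': array([ 0.00449776, -0.04964111, -0.00892529]), 'width': 85.00139735949249}
```

View pics/scene0.png

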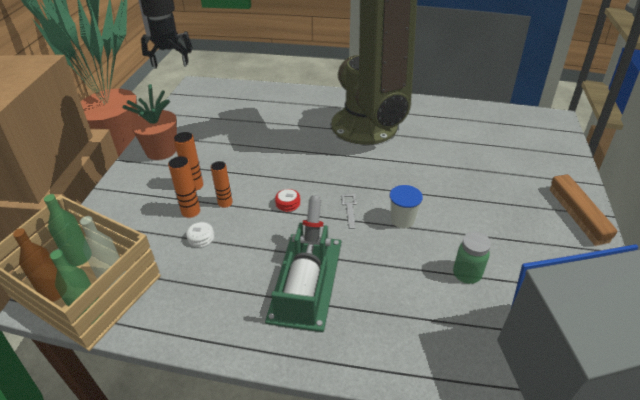

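View pics/side0.png

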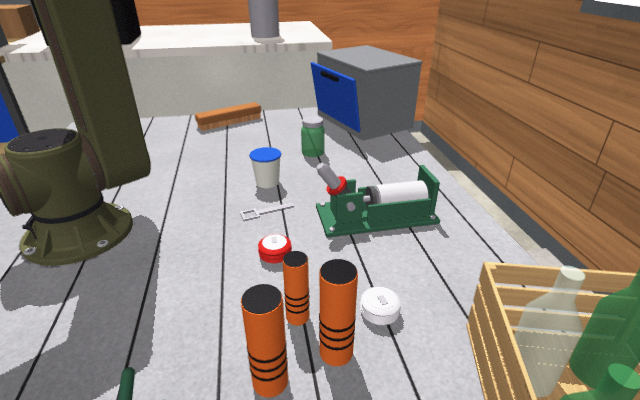

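Three sleeves stand on the bench. In scene pixels they are at (188,160), (184,187) and (222,184), and in side pixels at (267,340), (338,312) and (296,288). The one at scene (222,184), side (296,288), looks smallest. I'll check its size by fitting, fit the stub, and view one enlarged crop.

```bash
cat > h.py <<'E'
import numpy as np,cv2
from bench import *
from scipy.optimize import least_squares
def proj(c,X):
    return cv2.projectPoints(np.asarray(X,float).reshape(-1,3),cv2.Rodrigues(c["R"])[0],c["t"],np.array([[c["fx"],0,c["cx"]],[0,c["fy"],c["cy"]],[0,0,1]]),c["D"])[0][:,0]
a=np.linspace(0,2*np.pi,40)
def ring(r,z): return np.c_[r*np.cos(a),r*np.sin(a),0*a+z]
def rect(p): return np.r_[p.min(0),p.max(0)]
def raypt(c,uv,z):
    K=np.array([[c["fx"],0,c["cx"]],[0,c["fy"],c["cy"]],[0,0,1]])
    d=c["R"].T@np.r_[cv2.undistortPoints(np.array([[uv]],float),K,c["D"])[0,0],1]; o=-c["R"].T@c["t"]
    return o+d*(z-o[2])/d[2]
def stubR(yaw,th=np.radians(35)):
    # yaw: direction of crusher x (back); stub leans to -x
    x=np.array([np.cos(yaw),np.sin(yaw),0]);z=np.array([0,0,1.])
    sz=np.cos(th)*z-np.sin(th)*x; sy=np.cross(z,x)
    return np.c_[np.cross(sy,sz),sy,sz]
STUB=np.vstack([ring(14.5,0),ring(14.5,50),ring(9,62)])
COLL=np.vstack([ring(25,0),ring(25,-8)])
E
cat > a.py <<'E'
from h import *
get_image("scene");S=get_calibration("scene");ms=trace("sleeve","scene");ts=trace("stub","scene");cs=trace("crusher","scene")
get_image("side");D=get_calibration("side");md=trace("sleeve","side");td=trace("stub","side")
def near(l,uv): return min(l,key=lambda r:np.hypot(*(np.array([r["rect"][0]+r["rect"][2],r["rect"][1]+r["rect"][3]])/2-uv)))
for us,ud in [((222,184),(296,288)),((184,187),(338,312)),((188,160),(267,340))]:
    rs,rd=near(ms,us)["rect"],near(md,ud)["rect"]; print(rs,rd)
    f=lambda p:np.r_[rect(proj(S,np.vstack([ring(p[2]/2,0),ring(p[2]/2,p[3])])+[p[0],p[1],0]))-rs,rect(proj(D,np.vstack([ring(p[2]/2,0),ring(p[2]/2,p[3])])+[p[0],p[1],0]))-rd]
    s=least_squares(f,np.r_[raypt(S,us,60)[:2],41,130],loss="soft_l1"); print(s.x.round(1),s.fun.round(1))
m1,m2=ts[0],td[0]; print(m1["rect"],m2["rect"])
for nm,P in [("stub",STUB),("stub+coll",np.vstack([STUB,COLL]))]:
    def f(p,P=P):
        X=P@stubR(p[2]).T+[p[0],p[1],97]; return np.r_[rect(proj(S,X))-m1["rect"],rect(proj(D,X))-m2["rect"]]
    s=least_squares(f,np.r_[raypt(S,(314,220),110)[:2],0],loss="soft_l1"); print(nm,s.x.round(2),s.fun.round(1))
b=cs[0]["mask"]; c=max(cv2.findContours(b.astype(np.uint8),0,2)[0],key=len); 
i1=get_image("scene");i2=get_image("side")
k=lambda i,x,y,w,h,z:cv2.resize(i[y:y+h,x:x+w],None,fx=z,fy=z,interpolation=cv2.INTER_CUBIC)
q=lambda i,m:cv2.drawContours(i.copy(),cv2.findContours(m.astype(np.uint8),0,2)[0],-1,(255,0,255),1)
A=k(q(i1,m1["mask"]),160,130,200,150,4)[:, :];B=k(i2,230,150,200,250,2.4)
cv2.imwrite("pics/crop1.png",cv2.resize(np.hstack([cv2.resize(A,(400,300)),cv2.resize(k(q(i2,m2["mask"]),310,150,80,60,5),(400,300))]),(800,300))[...,::-1])
cv2.imwrite("pics/crop2.png",np.vstack([np.hstack([cv2.resize(k(i1,160,125,100,100,4),(400,400)),cv2.resize(k(i2,230,240,160,160,2.5),(400,400))])])[...,::-1])
E
python3 a.py; python3 -c "
import cv2,numpy as np
a=cv2.imread('pics/crop1.png');b=cv2.imread('pics/crop2.png')
cv2.imwrite('pics/crop3.png',np.vstack([a,b])[:600] if 0 else np.vstack([a,cv2.resize(b,(800,300))]))"
```

```text
[212.6, 158.5, 232.2, 206.0] [278.2, 251.8, 309.2, 328.7]
[ 446.8 -336.1   44.8  129.4] [-3.9  0.8  0.1  0.7 -0.  -0.3 -1.1 -0.2]
[168.1, 154.4, 201.1, 216.1] [317.8, 259.1, 359.8, 366.4]
[ 501.4 -414.4   55.7  166.9] [-0.7  1.6 -0.1  2.   0.  -0.5 -1.3  0.3]
[174.9, 129.8, 201.2, 190.7] [240.9, 282.2, 289.6, 396.6]
[ 395.7 -447.    51.   172.7] [-1.8  0.9  1.7  0.3  0.5 -0.3 -1.6  0.4]
[302.1, 193.1, 325.7, 239.9] [318.4, 163.8, 347.9, 193.5]
stub [ 5.8463e+02 -6.5210e+01 -3.6000e-01] [  0.2   3.5  -5.4 -14.9   1.9  -2.5  -3.   -3.6]
stub+coll [ 5.7942e+02 -5.2210e+01  4.1000e-01] [  1.4   2.1  -0.7 -12.3   0.8  -0.3  -0.5   0.8]
```

View pics/crop3.png

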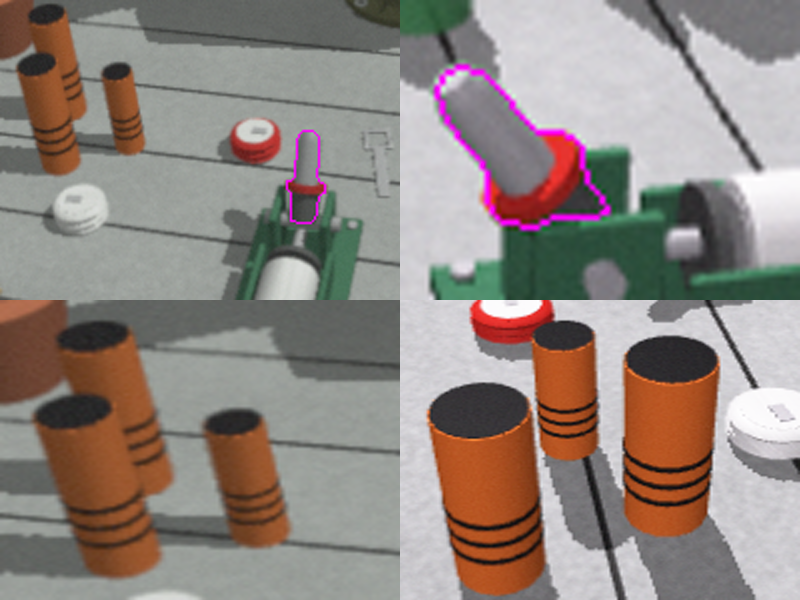

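The crop confirms it: the small sleeve at scene (222,184), side (296,288) fits 130 × 45 mm. The other two fit 167 and 173 mm high. The stub mask also includes some of the lever below the collar, so I'll take the crusher's yaw from its base-plate corners and the stub from its tip and collar pixels.

```bash
python3 - <<'E'
from h import *
S=get_calibration("scene");D=get_calibration("side")
for u in [(342,239),(322,326),(268,322)]: print(u,raypt(S,u,6).round(0))
def f(p):
    X=np.array([[0,0,0],[0,0,61]])@stubR(p[2]).T+[p[0],p[1],97]
    return np.r_[(proj(S,X)-[[313,223.5],[314,197]]).ravel(),(proj(D,X)-[[336.6,185],[321,168]]).ravel()]
s=least_squares(f,[580,-60,0]);print(s.x,s.fun.round(1))
im=get_image("scene"); im2=get_image("side")
for i,c in ((im,S),(im2,D)):
    pass
cv2.imwrite("pics/cr.png",cv2.resize(im[185:335,255:355],None,fx=5,fy=5,interpolation=cv2.INTER_CUBIC)[:600,:,::-1])
from scipy.spatial.transform import Rotation as R
print(R.from_quat(sensors.get_obs()["tcp_rot"]).as_matrix().round(3))
E
```

```text
(342, 239) [537.   9.   6.]
(322, 326) [800.   7.   6.]
(268, 322) [ 811. -110.    6.]
[ 5.80584454e+02 -5.57649155e+01  1.12395489e-01] [-0.5 -1.5 -0.7 -0.8  0.1 -1.3  0.8 -2.1]
[[-0.237  0.972 -0.   ]
 [ 0.972  0.237  0.   ]
 [ 0.    -0.    -1.   ]]
```

Emit:
apply_moves([
  {"dp":[0.0153,0.0323,0]},
  {"dp":[0.0153,0.0323,0]},
  {"dp":[0.0153,0.0323,0]},
  {"dp":[0.0153,0.0323,0]},
  {"dp":[0.0153,0.0323,0]},
  {"dp":[0.0153,0.0323,0]},
  {"dp":[0.0153,0.0323,0]},
  {"dp":[0.0153,0.0323,0]},
  {"dp":[0.0153,0.0323,0]},
  {"dp":[0.0153,0.0323,0]},
  {"dp":[0.0153,0.0323,0]},
  {"roll":0.09},
  {"roll":0.09},
  {"dp":[0,0,0]},
  {"dp":[0,0,0]},
])

```text
invalid input
```

```bash
cat > w.py <<'E'
from h import *
import sys
from scipy.spatial.transform import Rotation as R
o=sensors.get_obs();M=R.from_quat(o["tcp_rot"]).as_matrix()
print(o["clock"],o["ee_pos"].round(1),M.round(3).tolist(),o["width"],o["wrist_force"].round(1))
im=get_image("wrist");C=get_calibration("wrist");print("cam at",(-C["R"].T@C["t"]).round(0))
cv2.imwrite(sys.argv[1],im[...,::-1])
for r in trace("sleeve","wrist"): print(r["conf"],r["rect"])
print(proj(C,[[447,-336,130],[447,-336,0],o["ee_pos"]]))
E
python3 w.py pics/w1.png
```

```text
0.95 [ 141.9 -583.   231.3] [[-0.237, 0.972, -0.0], [0.972, 0.237, 0.0], [0.0, -0.0, -1.0]] 85.51591304905368 [-0.6  0.3 -0.4]
cam at [  60. -602.  373.]
0.64 [346.3, 326.4, 387.8, 364.6]
[[445.6769252  452.32452347]
 [417.13003432 370.28564988]
 [318.50714942 260.25267417]]
```

View pics/w1.png

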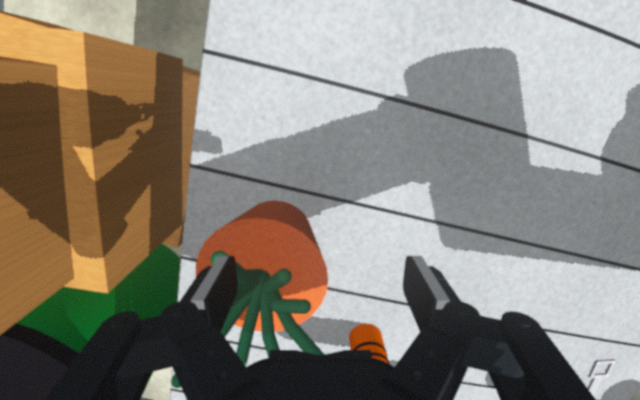

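The call was refused without moving anything, so I'll send every field in each row. The wrist view at the start pose shows only the planter and one sleeve at (367,345).

Emit:
apply_moves([
  {"dp":[0.0153,0.0323,0],"roll":0,"hand":0},
  {"dp":[0.0153,0.0323,0],"roll":0,"hand":0},
  {"dp":[0.0153,0.0323,0],"roll":0,"hand":0},
  {"dp":[0.0153,0.0323,0],"roll":0,"hand":0},
  {"dp":[0.0153,0.0323,0],"roll":0,"hand":0},
  {"dp":[0.0153,0.0323,0],"roll":0,"hand":0},
  {"dp":[0.0153,0.0323,0],"roll":0,"hand":0},
  {"dp":[0.0153,0.0323,0],"roll":0,"hand":0},
  {"dp":[0.0153,0.0323,0],"roll":0,"hand":0},
  {"dp":[0.0153,0.0323,0],"roll":0,"hand":0},
  {"dp":[0.0153,0.0323,0],"roll":0,"hand":0},
  {"dp":[0,0,0],"roll":0.09,"hand":0},
  {"dp":[0,0,0],"roll":0.09,"hand":0},
  {"dp":[0,0,0],"roll":0,"hand":0},
  {"dp":[0,0,0],"roll":0,"hand":0},
])

```text
clock: 2.3
ee_pos: [447.4, -335.3, 231.3]
tcp_rot: [0.685, 0.729, -0.0, -0.0]
wrist_force: [-0.5, -0.8, 0.0]
width: 85.5
```

```bash
python3 w.py pics/w2.png
```

```text
2.3 [ 447.4 -335.3  231.3] [[-0.062, 0.998, -0.0], [0.998, 0.062, 0.0], [0.0, -0.0, -1.0]] 85.45574717057205 [-0.5 -0.8  0. ]
cam at [ 363. -340.  373.]
0.92 [185.0, 184.7, 278.4, 291.8]
0.84 [299.1, 153.4, 345.0, 221.3]
0.68 [125.5, 97.3, 254.8, 172.8]
[[318.70511145 199.63912893]
 [319.09043595 166.72628033]
 [319.16238477 260.68438859]]
```

View pics/w2.png

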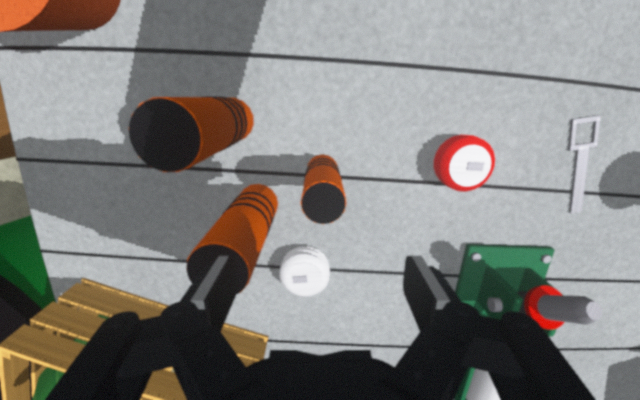

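Wrist view: the target's top disc is at (323,201) against a predicted (319,200), so it sits about 2 mm further in +y. The larger sleeve is at (230,240). The stub's collar is at (547,305) and its tip at (588,310). I'll go down and grip.

Emit:
apply_moves([
  {"dp":[0.002,0.001,0.025],"roll":0,"hand":0.15},
  {"dp":[0,0,0.025],"roll":0,"hand":0.15},
  {"dp":[0,0,0.025],"roll":0,"hand":0.15},
  {"dp":[0,0,0.025],"roll":0,"hand":0.15},
  {"dp":[0,0,0.025],"roll":0,"hand":0.15},
  {"dp":[0,0,0.018],"roll":0,"hand":0.15},
  {"dp":[0,0,0],"roll":0,"hand":1},
  {"dp":[0,0,0],"roll":0,"hand":1},
  {"dp":[0,0,0],"roll":0,"hand":1},
  {"dp":[0,0,0],"roll":0,"hand":1},
  {"dp":[0,0,0],"roll":0,"hand":1},
  {"dp":[0,0,0],"roll":0,"hand":1},
], squeeze=20)

```text
clock: 3.4
ee_pos: [448.8, -333.6, 89.7]
tcp_rot: [0.686, 0.728, 0.0, 0.001]
wrist_force: [-0.9, 0.6, 3.1]
width: 40.2
```

```bash
python3 - <<'E'
from h import *
print(sensors.get_obs())
E
```

```text
{'clock': 3.4, 'joint_pos': array([-2.80001960e-01, -4.01217574e-02, -2.53949750e-01,  3.25142110e-04,
       -1.35484632e+00, -1.23179851e+00]), 'dq': array([ 0.00340586,  0.00010413, -0.00072006,  0.00247064,  0.00016263,
       -0.00102735]), 'joint_efforts': array([-2.55903862e-01, -3.08275723e+01,  3.29656470e+01,  6.55546814e+00,
        9.38948896e-02,  2.02043004e-03]), 'ee_pos': array([ 448.82692513, -333.64049479,   89.73308103]), 'tcp_rot': array([6.85918385e-01, 7.27677688e-01, 3.44904137e-04, 1.01587683e-03]), 'wrist_force': array([-0.93952612,  0.55955646,  3.13180916]), 'wrist_torque': array([ 0.22010704, -0.01680438, -0.01002335]), 'width': 40.16903407279393}
```

Emit:
apply_moves([
  {"dp":[0,-0.0048,0],"roll":0,"hand":1},
  {"dp":[0,-0.0048,0],"roll":0,"hand":1},
  {"dp":[0,-0.0048,0],"roll":0,"hand":1},
  {"dp":[0,-0.0048,0],"roll":0,"hand":1},
  {"dp":[0,-0.0048,0],"roll":0,"hand":1},
  {"dp":[0,-0.0048,0],"roll":0,"hand":1},
  {"dp":[0,-0.0048,0.0005],"roll":0,"hand":1},
  {"dp":[0,-0.0048,0.0005],"roll":0,"hand":1},
])

```text
clock: 4.07
ee_pos: [410.2, -335.5, 88.5]
tcp_rot: [0.686, 0.728, 0.001, 0.001]
wrist_force: [0.8, 2.1, 3.2]
width: 39.8
```

```bash
python3 - <<'E'
from h import *
i=get_image("side");print(sensors.get_obs()["wrist_force"],trace("sleeve","side")[0]["rect"],[r["rect"] for r in trace("sleeve","side")])
cv2.imwrite("pics/s1.png",cv2.resize(i[170:400,170:430],None,fx=2.5,fy=2.5)[...,::-1])
E
```

```text
[1.3395539  2.28688127 5.55812813] [239.5, 282.9, 289.7, 397.4] [[239.5, 282.9, 289.7, 397.4], [316.6, 253.4, 357.1, 366.4], [255.3, 265.1, 306.4, 323.5]]
```

View pics/s1.png

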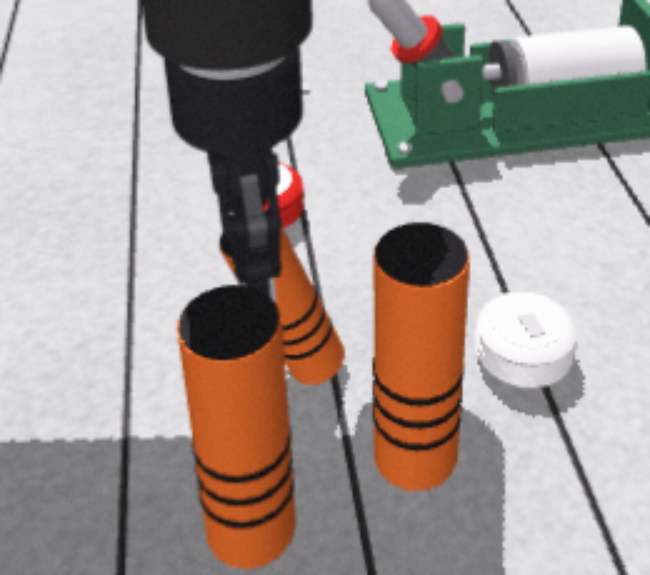

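The sleeve pivots in the grip as planned. It leans about 20° now, with its mouth at crop (315,370). I'll continue the arc to 35°.

Emit:
apply_moves([
  {"dp":[0,-0.0048,0.001],"roll":0,"hand":1},
  {"dp":[0,-0.0047,0.001],"roll":0,"hand":1},
  {"dp":[0,-0.0047,0.0015],"roll":0,"hand":1},
  {"dp":[0,-0.0046,0.0015],"roll":0,"hand":1},
  {"dp":[0,-0.0045,0.0018],"roll":0,"hand":1},
  {"dp":[0,-0.0044,0.0018],"roll":0,"hand":1},
  {"dp":[0,0,0],"roll":0,"hand":1},
])

```text
clock: 4.8
ee_pos: [381.3, -337.2, 78.9]
tcp_rot: [0.686, 0.728, -0.0, -0.0]
wrist_force: [-1.6, 2.1, 5.5]
width: 39.9
```

Emit:
apply_moves([
  {"dp":[0,0,0],"roll":0,"hand":1},
  {"dp":[0,0,0],"roll":0,"hand":1},
  {"dp":[0,0,-0.01],"roll":0,"hand":1},
  {"dp":[0,0,-0.03],"roll":0,"hand":1},
  {"dp":[0,0,-0.04],"roll":0,"hand":1},
  {"dp":[0,0,-0.04],"roll":0,"hand":1},
  {"dp":[0,0,-0.04],"roll":0,"hand":1},
  {"dp":[0,0,-0.02],"roll":0,"hand":1},
  {"dp":[0,0,0],"roll":0,"hand":1},
  {"dp":[0,0,0],"roll":0,"hand":1},
], squeeze=50)

```text
clock: 5.63
ee_pos: [382.5, -337.3, 259.5]
tcp_rot: [0.686, 0.727, 0.0, 0.001]
wrist_force: [-0.1, 0.3, -2.6]
width: 39.3
```

```bash
python3 - <<'E'
from h import *
o=sensors.get_obs();print(o["clock"],o["ee_pos"],o["width"],o["wrist_force"])
i=get_image("side");print([(r["conf"],r["rect"]) for r in trace("sleeve","side")])
j=get_image("wrist");C=get_calibration("wrist");print({k:C[k] for k in C});np.save("wc.npy",C,allow_pickle=True)
print([(r["conf"],r["rect"]) for r in trace("stub","wrist")])
A=cv2.resize(i[100:400,160:400],None,fx=1.9,fy=1.9)
cv2.imwrite("pics/s2.png",np.hstack([A[:540,:],cv2.resize(j,(344,215)) if 0 else np.zeros((A[:540].shape[0],1,3),np.uint8)])[...,::-1])
cv2.imwrite("pics/w3.png",j[...,::-1])
E
```

```text
5.6333 [ 382.5192465  -337.31163956  259.45159013] 39.32263239785304 [-0.12230079  0.31264663 -2.55808779]
[(0.97, [222.0, 164.7, 303.9, 238.6]), (0.83, [317.2, 257.6, 355.9, 365.1]), (0.69, [242.3, 286.4, 287.6, 395.9])]
{'fx': 294.8259542589426, 'fy': 294.8259542589426, 'cx': 319.84726691205515, 'cy': 198.459679660445, 'D': array([-0.04977575,  0.        ,  0.        ,  0.        ,  0.        ]), 'R': array([[-0.05875283,  0.99827077,  0.00188812],
       [ 0.94587115,  0.05506394,  0.31983703],
       [ 0.31917999,  0.02057725, -0.94747069]]), 't': array([ 357.64214991, -390.64016471,  289.33755874])}
[(0.98, [495.9, 315.0, 562.1, 353.7])]
```

View pics/s2.png

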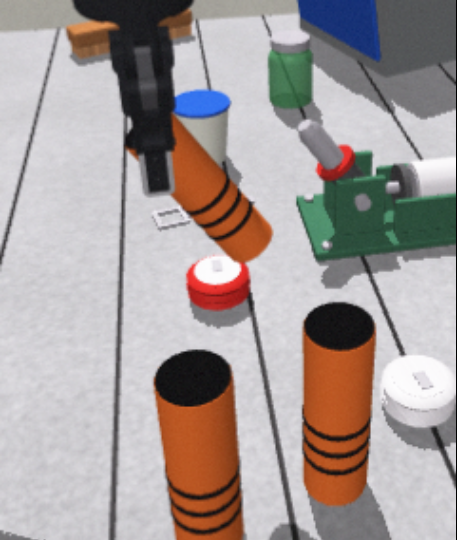

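The sleeve is held at about 35°, with its mouth at crop (255,245). Next I'll carry it to just above and in front of the stub, then measure it against the stub.

Emit:
apply_moves([
  {"dp":[0.0269,0.0105,0],"roll":0,"hand":1},
  {"dp":[0.0269,0.0105,0],"roll":0,"hand":1},
  {"dp":[0.0269,0.0105,0],"roll":0,"hand":1},
  {"dp":[0.0269,0.0105,0],"roll":0,"hand":1},
  {"dp":[0.0269,0.0105,0],"roll":0,"hand":1},
  {"dp":[0.0269,0.0105,0],"roll":0,"hand":1},
  {"dp":[0.0269,0.0105,0],"roll":0,"hand":1},
  {"dp":[0.0269,0.0105,0],"roll":0,"hand":1},
  {"dp":[0.0269,0.0105,0],"roll":0,"hand":1},
  {"dp":[0.0269,0.0105,0],"roll":0,"hand":1},
  {"dp":[0,0,0],"roll":0,"hand":1},
  {"dp":[0,0,0],"roll":0,"hand":1},
])

```text
clock: 6.83
ee_pos: [471.1, -61.4, 257.3]
tcp_rot: [0.685, 0.728, -0.001, -0.001]
wrist_force: [-0.3, -0.0, -2.5]
width: 39.3
```

```bash
cat > v.py <<'E'
from h import *
import sys
from scipy.spatial.transform import Rotation as R
o=sensors.get_obs();M=R.from_quat(o["tcp_rot"]).as_matrix();G=o["ee_pos"]-19*M[:,2]
print(o["clock"],o["ee_pos"].round(1),o["wrist_force"].round(1),"G",G.round(1))
S=get_calibration("scene");D=get_calibration("side")
I={};m={};st={}
for n in("scene","side"):
    I[n]=get_image(n); l=trace("sleeve",n)
    C=dict(scene=S,side=D)[n]; u=proj(C,G+[20,0,-20])[0]
    m[n]=min(l,key=lambda r:np.hypot(*(np.array([r["rect"][0]+r["rect"][2],r["rect"][1]+r["rect"][3]])/2-u)))
    print(n,m[n]["conf"],m[n]["rect"])
    t=trace("stub",n); st[n]=t[0]["rect"] if t else None; print("stub",st[n])
I["wrist"]=get_image("wrist");W=get_calibration("wrist");t=trace("stub","wrist");print("wrist stub",[(r["conf"],r["rect"]) for r in t])
def mouth(th,s):
    ax=-np.sin(th)*M[:,1]*1-np.cos(th)*M[:,2]; y=M[:,0]; return G-s*ax,np.c_[np.cross(y,ax),y,ax]
def cyl(p):
    c,Q=mouth(*p); return np.vstack([ring(20.5,0),ring(20.5,130)])@Q.T+c
def f(p):
    X=cyl(p);r=rect(proj(D,X))-m["side"]["rect"];q=rect(proj(S,X))-m["scene"]["rect"]
    return np.r_[r,q]
s=least_squares(f,[0.61,105],x_scale=[.1,10],loss="soft_l1");print("theta,s",np.degrees(s.x[0]),s.x[1],s.fun.round(1))
print("mouth",mouth(*s.x)[0].round(1),"axis",mouth(*s.x)[1][:,2].round(3))
np.save("theta.npy",s.x)
P=[580.6,-55.8,0.05]
for n,C in(("scene",S),("side",D),("wrist",W)):
    X=STUB@stubR(P[2]).T+[P[0],P[1],97]; k=4
    u=proj(C,X); lo=np.array([70,60]); c0=np.clip((u.mean(0)-lo).astype(int),0,[639-140,399-120])
    a=cv2.resize(I[n][c0[1]:c0[1]+120,c0[0]:c0[0]+140],None,fx=k,fy=k,interpolation=cv2.INTER_CUBIC)
    for j in range(3): cv2.polylines(a,[((u[40*j:40*j+40]-c0+.5)*k).astype(int)],True,(255,0,255),1)
    v=proj(C,cyl(s.x)); 
    for j in range(2): cv2.polylines(a,[((v[40*j:40*j+40]-c0+.5)*k).astype(int)],True,(0,255,255),1)
    I[n+"c"]=a; print(n,"crop",c0)
b=np.hstack([I["scenec"],I["sidec"]]); b2=np.hstack([I["wristc"],np.zeros_like(I["wristc"])])
cv2.imwrite(sys.argv[1],cv2.resize(np.vstack([b,b2]),(800,686))[:600+86,:,::-1][:600])
E
python3 v.py pics/v1.png
```

```text
6.8333 [471.1 -61.4 257.3] [-0.3 -0.  -2.5] G [471.2 -61.4 276.3]
scene 0.87 [308.4, 121.0, 324.4, 179.9]
stub [304.2, 195.8, 325.0, 238.9]
side 0.55 [272.4, 95.1, 325.9, 158.5]
stub [317.8, 162.7, 350.3, 194.5]
wrist stub [(0.74, [307.5, 245.2, 341.0, 259.1])]
theta,s 35.961975165450085 110.329078207887 [-2.5  0.1 -1.  -2.3 -2.5  1.8  3.   1.4]
mouth [535.6 -57.4 186.8] axis [-0.584 -0.036  0.811]
scene crop [243 146]
side crop [257 112]
wrist crop [250 209]
```

View pics/v1.png

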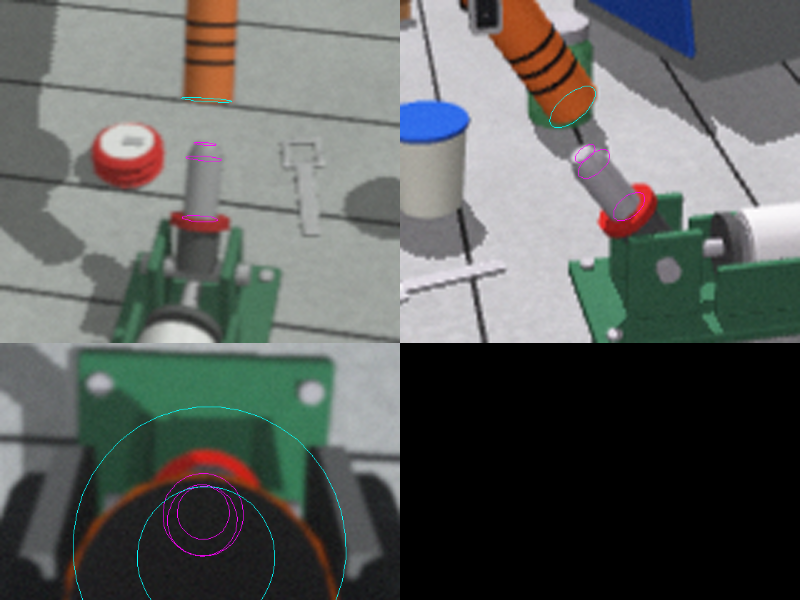

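The overlays match in all three views to 1–2 px. In scene and wrist, the stub lies about 2.5 mm to +y of my estimate, and the crusher yaw is about 0.03 rad. The held sleeve is at about 35–36°. I'll correct for this and move on-axis, 8 mm short of the tip.

Emit:
apply_moves([
  {"dp":[0,0,0],"roll":0.03,"hand":1},
  {"dp":[0.0017,0.0025,0.01],"roll":0,"hand":1},
  {"dp":[0.0017,0.0025,0.01],"roll":0,"hand":1},
  {"dp":[0,0,0.0125],"roll":0,"hand":1},
  {"dp":[0,0,0],"roll":0,"hand":1},
  {"dp":[0,0,0],"roll":0,"hand":1},
])

```text
clock: 7.73
ee_pos: [475.6, -59.1, 224.6]
tcp_rot: [0.697, 0.717, -0.001, -0.001]
wrist_force: [-0.4, -0.1, -2.1]
width: 39.5
```

```bash
sed -i 's/^P=.*/P=[580.6,-53.3,0.03]/; s/b2=np.hstack.*/cv2.imwrite(sys.argv[1],cv2.resize(b,(800,343))[...,::-1])/; $d' v.py; python3 v.py pics/v2.png
```

```text
7.7333 [475.6 -59.1 224.6] [-0.4 -0.1 -2.1] G [475.6 -59.1 243.6]
scene 0.63 [309.3, 135.0, 324.4, 191.8]
stub [304.8, 193.4, 323.3, 239.7]
side 0.78 [277.3, 113.4, 328.4, 169.1]
stub [319.7, 164.9, 348.9, 194.2]
wrist stub []
theta,s 37.8804914304633 110.96408204303239 [-4.  -2.2 -0.1  0.  -3.6  1.   3.8  2. ]
mouth [543.5 -57.1 155.9] axis [-0.612 -0.017  0.791]
scene crop [244 146]
side crop [257 111]
wrist crop [252 222]
```

View pics/v2.png

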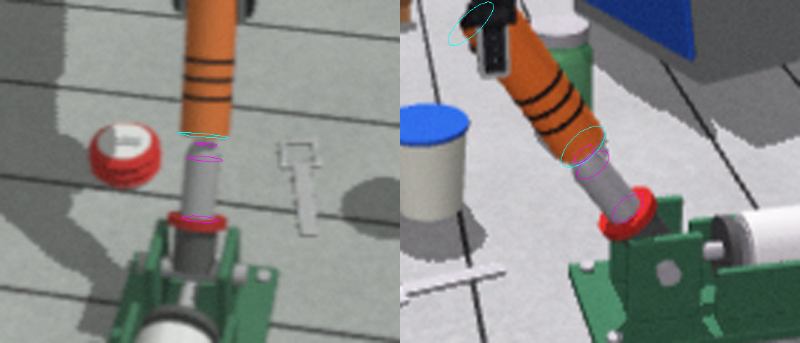

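The sleeve is collinear with the stub in both views: mouth centre is at (206,135) and tip at (204,145) in scene, (584,147) and (590,157) in side. Starting insertion along the stub axis, watching the force.

Emit:
apply_moves([
  {"dp":[0,0.0029,0.0041],"roll":0,"hand":1},
  {"dp":[0,0.0029,0.0041],"roll":0,"hand":1},
  {"dp":[0,0.0029,0.0041],"roll":0,"hand":1},
  {"dp":[0,0.0029,0.0041],"roll":0,"hand":1},
  {"dp":[0,0.0029,0.0041],"roll":0,"hand":1},
  {"dp":[0,0,0],"roll":0,"hand":1},
], squeeze=35)

```text
clock: 8.63
ee_pos: [490.4, -58.5, 203.7]
tcp_rot: [0.697, 0.717, -0.001, -0.001]
wrist_force: [-1.4, -0.1, -3.4]
width: 39.5
```

Emit:
apply_moves([
  {"dp":[0,0.0029,0.0041],"roll":0,"hand":1},
  {"dp":[0,0.0029,0.0041],"roll":0,"hand":1},
  {"dp":[0,0.0029,0.0041],"roll":0,"hand":1},
  {"dp":[0,0,0],"roll":0,"hand":1},
])

```text
clock: 8.97
ee_pos: [499.4, -58.2, 192.0]
tcp_rot: [0.697, 0.717, -0.001, -0.001]
wrist_force: [-2.2, -0.1, -3.0]
width: 39.2
```

Emit:
apply_moves([
  {"dp":[0,0.0029,0.0041],"roll":0,"hand":1},
  {"dp":[0,0.0029,0.0041],"roll":0,"hand":1},
  {"dp":[0,0,0],"roll":0,"hand":1},
])

```text
clock: 9.22
ee_pos: [505.3, -58.0, 184.0]
tcp_rot: [0.697, 0.717, -0.0, -0.0]
wrist_force: [-2.3, -0.2, -4.4]
width: 39.2
```

Emit:
apply_moves([
  {"dp":[0,0.0029,0.0041],"roll":0,"hand":1},
  {"dp":[0,0.0029,0.0041],"roll":0,"hand":1},
  {"dp":[0,0,0],"roll":0,"hand":1},
])

```text
clock: 9.47
ee_pos: [509.5, -58.4, 179.1]
tcp_rot: [0.697, 0.717, -0.001, -0.001]
wrist_force: [-16.8, 1.7, 10.4]
width: 39.4
```

Emit:
apply_moves([
  {"dp":[0,0.0014,0.002],"roll":0,"hand":1},
  {"dp":[0,0.0014,0.002],"roll":0,"hand":1},
  {"dp":[0,0,0],"roll":0,"hand":1},
])

```text
clock: 9.72
ee_pos: [510.8, -58.8, 179.1]
tcp_rot: [0.696, 0.718, -0.002, -0.0]
wrist_force: [-34.1, 5.7, 29.5]
width: 39.6
```

```bash
python3 v.py pics/v3.png
```

```text
9.7167 [510.8 -58.8 179.1] [-34.1   5.7  29.5] G [510.8 -58.8 198.1]
scene 0.95 [306.2, 157.4, 321.2, 216.5]
stub [304.4, 217.7, 326.0, 239.5]
side 0.93 [295.3, 136.6, 340.5, 188.9]
stub [326.7, 176.3, 350.5, 195.9]
wrist stub []
theta,s 31.703491487273425 110.98366879087766 [-3.4 -5.1 -0.7 -0.1 -2.1  3.2  4.4  2.1]
mouth [568.8 -57.2 103.5] axis [-0.523 -0.014  0.852]
scene crop [244 146]
side crop [257 111]
wrist crop [253 221]
```

View pics/v3.png

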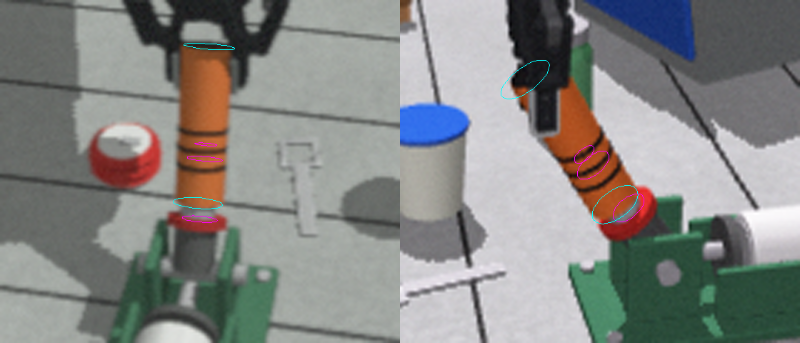

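The axial force rose to about 45 N about 12 mm before my estimate of home, so the sleeve may be binding or may be seated. I'll relax the grip so it can align itself, then check the colours along the stub for a steel gap.

Emit:
apply_moves([
  {"dp":[0,-0.0015,-0.002],"roll":0,"hand":0.35},
  {"dp":[0,0,0],"roll":0,"hand":0.35},
  {"dp":[0,0,0],"roll":0,"hand":0.35},
  {"dp":[0,0,0],"roll":0,"hand":0.35},
  {"dp":[0,0,0],"roll":0,"hand":0.35},
])

```text
clock: 10.53
ee_pos: [512.6, -57.9, 174.6]
tcp_rot: [0.697, 0.717, 0.0, 0.0]
wrist_force: [0.6, -0.1, 0.2]
width: 55.6
```

```bash
cat > p.py <<'E'
from h import *
o=sensors.get_obs();print(o["clock"],o["ee_pos"].round(1),o["wrist_force"].round(1),o["width"])
out=[]
for n in("scene","side"):
    im=get_image(n);C=get_calibration(n);Q=stubR(.03)
    print(n,[r["rect"] for r in trace("sleeve",n)][:4],[r["rect"] for r in trace("stub",n)][:1])
    L=np.arange(-10,40,2.)
    u=proj(C,np.array([[580.6,-53.3,97]])+L[:,None]*Q[:,2])
    hsv=cv2.cvtColor(im,cv2.COLOR_RGB2HSV)
    print([(int(l),*map(int,im[int(round(v)),int(round(x))])) for l,(x,v) in zip(L,u)])
    c=u[5].astype(int);out.append(cv2.resize(im[c[1]-45:c[1]+25,c[0]-35:c[0]+35],(400,400),interpolation=cv2.INTER_CUBIC))
import sys;cv2.imwrite(sys.argv[1],np.hstack(out)[...,::-1])
E
python3 p.py pics/p1.png
```

```text
10.5333 [512.6 -57.9 174.6] [ 0.6 -0.1  0.2] 55.63652822915997
scene [[174.7, 129.6, 202.7, 191.9], [306.5, 165.1, 323.8, 220.7], [164.5, 154.5, 203.9, 215.5]] [[301.9, 220.0, 324.1, 241.8]]
[(-10, 140, 54, 50), (-8, 148, 46, 43), (-6, 148, 46, 43), (-4, 155, 52, 47), (-2, 161, 61, 49), (0, 173, 91, 53), (2, 193, 107, 57), (4, 196, 111, 60), (6, 196, 111, 60), (8, 194, 110, 58), (10, 194, 109, 58), (12, 194, 109, 58), (14, 195, 110, 59), (16, 195, 111, 59), (18, 195, 111, 59), (20, 194, 107, 58), (22, 196, 110, 61), (24, 194, 111, 60), (26, 188, 106, 56), (28, 159, 90, 49), (30, 159, 91, 49), (32, 94, 57, 40), (34, 118, 73, 43), (36, 181, 102, 55), (38, 193, 108, 58)]
side [[290.2, 141.5, 339.4, 192.1], [316.4, 255.5, 361.4, 367.8], [240.4, 283.2, 290.1, 395.1]] [[332.6, 179.3, 348.6, 193.0]]
[(-10, 172, 75, 32), (-8, 181, 86, 35), (-6, 178, 81, 31), (-4, 181, 86, 36), (-2, 181, 86, 36), (0, 178, 80, 33), (2, 178, 80, 33), (4, 175, 77, 30), (6, 178, 82, 33), (8, 178, 82, 33), (10, 179, 81, 35), (12, 179, 81, 35), (14, 177, 78, 29), (16, 177, 78, 29), (18, 150, 72, 31), (20, 72, 34, 17), (22, 26, 21, 25), (24, 115, 57, 30), (26, 161, 77, 33), (28, 178, 80, 31), (30, 179, 82, 34), (32, 179, 82, 34), (34, 126, 59, 26), (36, 126, 59, 26), (38, 48, 29, 21)]
```

View pics/p1.png

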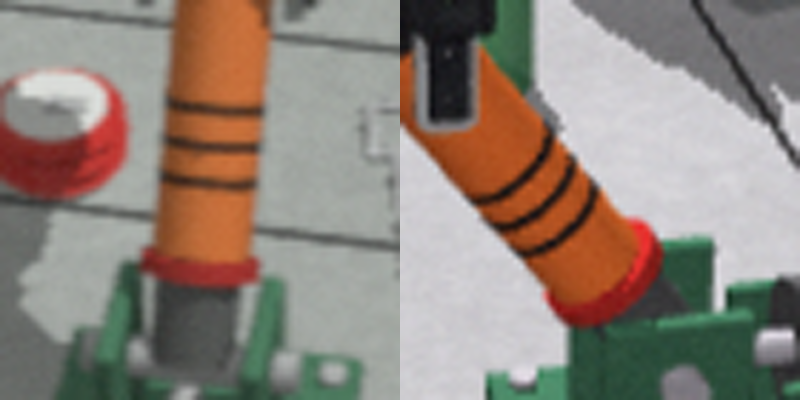

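Once released, the sleeve slid down flush with the collar: its mouth edge meets red at (205,258) in the scene crop and (600,290) in the side crop, with no steel showing. A gentle regrip and push will confirm it's home.

Emit:
apply_moves([
  {"dp":[0,0,0],"roll":0,"hand":1},
  {"dp":[0,0,0],"roll":0,"hand":1},
  {"dp":[0,0,0],"roll":0,"hand":1},
  {"dp":[0,0,0],"roll":0,"hand":1},
  {"dp":[0,0,0],"roll":0,"hand":1},
], squeeze=30)

```text
clock: 11.25
ee_pos: [512.2, -57.8, 175.1]
tcp_rot: [0.697, 0.717, 0.0, -0.0]
wrist_force: [-0.1, 1.5, 0.6]
width: 39.4
```

Emit:
apply_moves([
  {"dp":[0,0.0011,0.0016],"roll":0,"hand":1},
  {"dp":[0,0.0011,0.0016],"roll":0,"hand":1},
  {"dp":[0,0,0],"roll":0,"hand":1},
])

```text
clock: 11.5
ee_pos: [513.6, -58.0, 175.5]
tcp_rot: [0.696, 0.718, -0.0, 0.0]
wrist_force: [-14.1, 4.4, 17.3]
width: 39.8
```

Force rose at once with almost no travel (22 N axial), so it's seated. Opening and backing off upward.

Emit:
apply_moves([
  {"dp":[0,-0.001,-0.0015],"roll":0,"hand":0},
  {"dp":[0,0,0],"roll":0,"hand":0},
  {"dp":[0,0,0],"roll":0,"hand":0},
  {"dp":[0,0,0],"roll":0,"hand":0},
  {"dp":[0,0,0],"roll":0,"hand":0},
  {"dp":[0,0,0],"roll":0,"hand":0},
  {"dp":[0,0,-0.02],"roll":0,"hand":0},
  {"dp":[0,0,-0.03],"roll":0,"hand":0},
  {"dp":[0,0,-0.04],"roll":0,"hand":0},
  {"dp":[0,0,-0.04],"roll":0,"hand":0},
  {"dp":[0,-0.02,-0.02],"roll":0,"hand":0},
  {"dp":[0,0,0],"roll":0,"hand":0},
  {"dp":[0,0,0],"roll":0,"hand":0},
])

```text
clock: 12.58
ee_pos: [493.6, -58.5, 325.1]
tcp_rot: [0.697, 0.717, 0.002, 0.001]
wrist_force: [0.7, 0.5, -0.2]
width: 85.6
```

```bash
python3 p.py pics/p2.png; python3 - <<'E'
from h import *
get_image("scene")
for t in ["jar","tub","can1","opener"]: print(t,[r["rect"] for r in trace(t,"scene")][:2])
i=get_image("scene");j=get_image("side")
cv2.imwrite("pics/fin.png",np.hstack([cv2.resize(i[90:350,140:520],(400,274)),cv2.resize(j[60:400,200:480],(400,486))[100:374]])[...,::-1])
E
```

```text
12.5833 [493.6 -58.5 325.1] [ 0.7  0.5 -0.2] 85.6266395439488
scene [[306.4, 163.7, 323.8, 220.8], [166.7, 156.6, 204.1, 215.3], [174.3, 128.9, 202.0, 192.1]] [[306.0, 219.4, 325.2, 240.6]]
[(-10, 135, 49, 45), (-8, 147, 47, 44), (-6, 147, 47, 44), (-4, 150, 51, 45), (-2, 153, 54, 44), (0, 170, 89, 53), (2, 189, 107, 56), (4, 190, 106, 56), (6, 190, 106, 56), (8, 190, 108, 59), (10, 189, 104, 54), (12, 189, 105, 55), (14, 188, 107, 58), (16, 189, 106, 56), (18, 189, 106, 56), (20, 189, 108, 58), (22, 189, 106, 57), (24, 191, 110, 61), (26, 187, 106, 58), (28, 154, 88, 49), (30, 154, 91, 48), (32, 92, 57, 37), (34, 118, 74, 45), (36, 175, 99, 52), (38, 190, 106, 59)]
side [[317.7, 254.1, 357.4, 367.7], [291.8, 137.3, 342.9, 190.1], [241.0, 283.2, 288.9, 398.2], [251.2, 148.2, 278.3, 186.5]] [[327.4, 176.3, 350.7, 192.0]]
[(-10, 165, 72, 32), (-8, 177, 83, 38), (-6, 174, 81, 35), (-4, 172, 80, 31), (-2, 172, 80, 31), (0, 171, 78, 31), (2, 171, 78, 31), (4, 173, 80, 34), (6, 172, 79, 32), (8, 172, 79, 32), (10, 173, 81, 33), (12, 173, 81, 33), (14, 170, 78, 30), (16, 170, 78, 30), (18, 143, 65, 27), (20, 69, 35, 21), (22, 26, 20, 20), (24, 106, 48, 20), (26, 155, 72, 30), (28, 172, 78, 32), (30, 172, 81, 35), (32, 172, 81, 35), (34, 122, 58, 28), (36, 122, 58, 28), (38, 44, 29, 17)]
jar [[450.8, 231.0, 492.7, 286.0], [304.5, 166.3, 324.5, 221.3]]
tub [[389.2, 185.0, 425.4, 230.7], [188.1, 218.0, 215.0, 248.0]]
can1 [[275.8, 186.6, 302.4, 211.5], [185.6, 220.7, 215.3, 244.1]]
opener [[343.0, 198.1, 356.5, 226.7], [307.7, 162.8, 325.4, 220.8]]
```

View pics/fin.png

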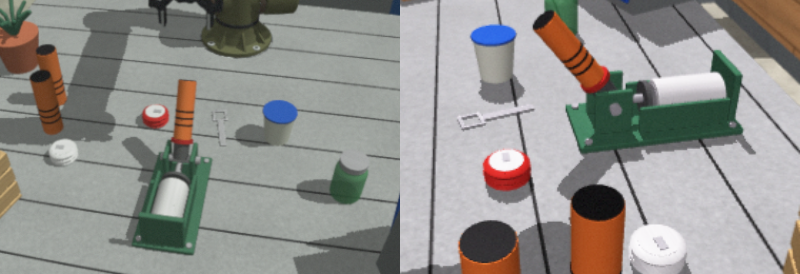

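The sleeve sits flush on the red collar at (185,140) in scene and (600,80) in side. The gripper is clear and the other things haven't moved. Handing in.

```bash
python3 -c "
from bench import *
print(order.sign_off())"
```

```text
the job is handed in; nothing more can be done
None
```

The smallest orange sleeve is on the lever stub, pushed home against the red collar and released. I handed the job in at about 13 s on the robot's clock.

- **How:** The moves cannot tilt the tool. So I gripped the sleeve from above, tipped it to about 35° by pivoting its mouth edge on the bench, and slid it along the stub's axis. It bound at about 45 N a few mm before the collar. When I opened the grip it slid down by itself.
- **Seating:** On a second light grip and push, the force rose at once to about 22 N with about 0.5 mm of travel. After release, the pictures show the mouth flush on the collar with no steel visible. They resolve this only to about 2–3 mm.
- **Rest of the scene:** The jar, tub, both crushed cans, the opener and the two larger sleeves look where they were. The gripper is open and about 100 mm or more clear of the sleeve, with about zero force on the wrist.
- **Refused or disagreeing:** The first move call was refused because it lacked fields, and nothing moved. My fitted tilt of the held sleeve varied between 32° and 38°. By travel alone, the sleeve still seemed about 12 mm short when it bound. I relied on the final pictures and the push test instead.

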